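Clear the beading tray table

TASK

Sort the beading things into their places: lay each bead tube, centred, in the slots of the clear rack marked with its own colour, set the ceramic bead flat in the round hollow of the spoon rest without dropping it, and lay the steel jump-ring opener flat on the middle of the dark bead mat, along its length. Leave the findings jar and the thread spool standing where they are, and let go of everything at the end.

Things in the scene. Friction and masses are not known exactly. Their poses are not given: they have to be found in the camera images.
- turquoise_tube: Loose slim square bead tube lying flat, clear with turquoise beads and turquoise end caps, 110 mm long (along its x), 16 mm wide (y) and 16 mm high, about 30 g. Origin: centre of its underside; z up.
- yellow_tube: Loose slim square bead tube lying flat, clear with yellow beads and yellow end caps, 110 mm long (along its x), 16 mm wide (y) and 16 mm high, about 30 g. Origin: centre of its underside; z up.
- ceramic_bead: Loose large glazed ceramic bead, a round white disc with a blue ring around the dark hole in its top, 30 mm diameter, 16 mm high, about 30 g, lying flat. Fragile: not to be dropped from more than a few centimetres. Origin: centre of its underside; z up (its axis).
- opener: Loose steel jump-ring opener lying flat: a bar 12 mm wide (y), 12 mm high, with dark knurl bands, from x = -45 to +30 mm, then a flat notched round head 20 mm across, 8 mm high, centred at x = +38 mm; about 60 g. Origin: on the underside of the bar, near the balance point; grip it here across y; z up.
- turquoise_rack: Fixed clear rack for one tube; turquoise strip on its base, turquoise post caps. Base 100 (x) x 60 x 4 mm. Two 6 mm thick slot walls across y stand at x = +-38 mm; each has a slot 32 mm wide, its floor 20 mm above the table, between posts reaching 34 mm. A tube lies along x on both slot floors; the 70 mm between the walls is free for fingers. Origin: centre of the underside; z up.
- yellow_rack: Fixed clear rack for one tube; yellow strip on its base, yellow post caps. Base 100 (x) x 60 x 4 mm. Two 6 mm thick slot walls across y stand at x = +-38 mm; each has a slot 32 mm wide, its floor 20 mm above the table, between posts reaching 34 mm. A tube lies along x on both slot floors; the 70 mm between the walls is free for fingers. Origin: centre of the underside; z up.
- spoon_rest: Fixed white ceramic spoon rest: a round dish of 116 mm outer diameter at its rim, 14 mm high, wall 4 mm, with a flat inner floor of about 95 mm diameter 5 mm above the table; a spoon tongue sticks out along its +x to 90 mm from the centre, at most 18 mm high. Origin: centre of the round dish's underside; z up.
- bead_mat: Fixed dark slate silicone bead mat block lying flat, 130 mm long (x), 80 mm wide (y), 12 mm thick, with a light line along each long edge. Origin: centre of its underside; z up.
- findings_jar: Bystander, loose: closed green glass jar with a brass lid, 50 mm diameter, 55 mm high. Not to be moved. Origin: centre of its underside.
- thread_spool: Bystander, loose: purple thread spool with pale wooden flanges, standing, 38 mm diameter, 44 mm high. Not to be moved. Origin: centre of its underside.
Mind the look-alikes: they are no part of the job. Several things have the shape of the yellow_tube; the one meant has the colours described above. What is shaped like the opener but pink or purple is not meant.

How it is judged:
By the outcome, as a careful person would: the job done as asked, in the order asked, and still so for the second after the job is handed in, with the robot touching nothing.
It also fails if it takes over 109 s, if anything falls off the work surface, if the arm or the gripper's body presses on something with over 40 N, if the wrist force passes 120 N, or if a joint passes its speed limit or range.

ROBOT

A 6-joint arm with a two-finger parallel gripper is mounted at the origin on the work surface. World frame = base frame: x ahead of the robot, y to its left, z up, the work surface at z = 0. Lengths are in mm, angles in rad, forces in N, time in s.
With the tool pointing down it reaches from about 275 to 750 mm from the base axis. Payload 10.2 kg.
Tool frame: the origin (TCP) lies between the finger pads; the fingertips stand 11 mm ahead of it and the grasp point (between the pads) lies 8 mm behind it; z points along the fingers, y is the line along which they close (so a half turn about z gives the same grasp; the last joint's range is limited). The gripper opens to 85 mm and grips with 20 to 120 N. Pads are 22 mm wide; open, the fingers measure 114 mm over their backs; the gripper's body (76 mm by 85 mm) begins 54 mm behind the grasp point. The pads swing forward as they close: fully open they stand 13 mm farther back than shut.
Start: joints at [-1.377, 0.313, 1.498, -0, 1.331, -0.223], TCP at [212.527, -480.066, 242.294] pointing down, gripper open.
Joint ranges: [-2.94, 2.94], [-0.97, 2.17], [0.19, 2.56], [-1.23, 4.37], [0.02, 3.11], [-2.88, 2.88]. Speed limits (rad/s): [2.39, 2.39, 3.01, 3.14, 3.14, 3.14].

INTERFACE

Orientations are given as a unit quaternion [x, y, z, w].
In Python, from station import ctrl gives the robot as it stands.
- The arm moves only by the tool carry_out, never from a script. Its argument "commands" is a list that holds one entry, the list of rows, each a list of 5 numbers: the opening, from 0 (shut) to 1 (fully open), then the shift along the tool's x, y, z each as a share of 250 mm, from -1 to 1, then the turn about the tool's z as a share of 90 degrees, from -1 to 1. A call has 1 to 20 rows; each row is the pose to reach, as a shift and turn from the pose commanded when the call began, along the tool's axes at that moment; what a row does not reach only later rows make up. A row lasts 1/8 s, in which the tool goes at most 62.5 mm and 10.7 degrees, less where a joint would pass 70% of its speed; a pose out of reach is approached as far as the arm can. A call with a number of a shift or a turn outside -1 to 1 is refused whole. A call with a gripper value outside its range is refused whole. The fingers move at their own pace and stop on an object; "squeeze" is the grip in N (left out, the last holds). Time passes only in rows, so rows that repeat a pose let the fingers close. It gives the time, the measured TCP pose, the force, the opening and the grip force at its end, in the units of the state.
- ctrl.get_state(): the state, without advancing time (a new reading comes with each control period).
- ctrl.camera(name): name is "scene" or "top"; returns (picture, depth): 384x512x3 uint8, blue, green, red; 384x512 float32, mm along the optical axis (not along the pixel's ray), 0 where there is no reading.
- ctrl.calibration(name): a dict with "K" (3x3 intrinsics, pixels), "k1" (the pictures are not rectified: a ray, as slopes to the right and down, at radius r is drawn at 1 + k1 r^2 times it, then the intrinsics apply), "world_to_cam" (4x4, takes a point from world to camera coordinates). Camera axes: x right, y up, looking along -z (the intrinsics and any distortion apply to the point x, -y, -z); pixel columns grow to the right and rows downward; lengths in mm; the calibration is good to about 2 mm. A picture is of the moment at which its call begins. calibration takes no time and is no camera call.
- ctrl.job_done(): hands the job in; it is judged then, once.
The state is a dict: "time": time; "joint_pos": joint angles; "dq": joint speeds; "tau": joint torques, N m; "position": TCP position; "tcp_rot": TCP orientation; "contact_force": force on the tool from outside, world axes, zero at the start; "torque": the same for the moment, N m; "gripper_width": finger opening in mm; "grip_force": force on a finger pad.
Only numpy, scipy, OpenCV 4.12 (cv2) and the standard library are available. Lean on these libraries where they do the work, as an engineer would, in place of code of your own. Each camera call takes 0.05 s, during which the arm holds its last target. There are 200 camera calls.

## Working session

There is one attempt and no reset: what is moved stays moved. The work goes in short steps, Python scripts to look and compute and a tool call to move; the robot and the scene stay as the last step left them, time stands still between calls to the robot, and variables do not carry over. Pictures are saved under pics/ and viewed, at most 14 in all, crops included, and the job is handed in when it is done.

Besides the shell and the picture viewer there is one more tool, called after ">>>" by a JSON object that holds its "op" and its "data", one argument or row to a line. carry_out: Moves the arm, as the interface text tells. Its arguments: {"type":"object","properties":{"commands":{"type":"array","items":{"type":"array","items":{"type":"array","items":{"type":"number"}}}},"squeeze":{"type":"number"}},"required":["commands"]}

```bash
ls; mkdir -p pics; python3 - <<'E'
from station import ctrl
import cv2,numpy as np
s=ctrl.get_state();print(s)
for n in("top","scene"):
    p,d=ctrl.camera(n);cv2.imwrite(f"pics/{n}0.png",p);np.save(f"pics/{n}0.npy",d);c=ctrl.calibration(n);print(c)
    cv2.imwrite(f"pics/{n}0b.png",cv2.resize(p,(800,600),interpolation=cv2.INTER_CUBIC))
E
```

```text
pics
{'time': 0.0, 'joint_pos': array([-1.37740095e+00,  3.13467795e-01,  1.49843058e+00,  1.53134348e-05,
        1.33097505e+00, -2.23381639e-01]), 'dq': array([ 0.00042275, -0.00145868,  0.00021867,  0.00037588, -0.00020302,
       -0.00101518]), 'tau': array([-2.92039722e-04, -4.12263250e+01, -2.59746087e+01, -1.95845364e-04,
        4.12035894e-03, -9.09079212e-07]), 'position': array([ 212.48325028, -479.82394001,  241.72839985]), 'tcp_rot': array([ 9.78365752e-01,  2.06881717e-01,  1.70366191e-05, -6.40202899e-04]), 'contact_force': array([ 0.91069163, -0.26786028,  0.03888917]), 'torque': array([0.00511231, 0.0022152 , 0.01424834]), 'grip_force': 0.0, 'gripper_width': 85.29824713941736}
{'K': array([[477.03462258,   0.        , 256.27244386],
       [  0.        , 477.03462258, 193.09229739],
       [  0.        ,   0.        ,   1.        ]]), 'k1': 0.02865995215919619, 'world_to_cam': array([[-1.99890583e-02, -9.99791495e-01, -4.17175535e-03,
         8.48128645e+01],
       [ 9.90202767e-01, -2.03737662e-02,  1.38142645e-01,
        -4.42234760e+02],
       [-1.38198836e-01, -1.36954232e-03,  9.90403557e-01,
        -1.23430566e+03],
       [ 0.00000000e+00,  0.00000000e+00,  0.00000000e+00,
         1.00000000e+00]])}
{'K': array([[392.03056108,   0.        , 257.42402118],
       [  0.        , 392.03056108, 190.94212327],
       [  0.        ,   0.        ,   1.        ]]), 'k1': -0.0388813671556807, 'world_to_cam': array([[-2.35533285e-01,  9.71865369e-01, -1.33292907e-03,
         6.00429539e+01],
       [-8.27775315e-01, -1.99893799e-01,  5.24242785e-01,
         3.67022268e+02],
       [ 5.09226963e-01,  1.24579991e-01,  8.51567805e-01,
        -1.22921685e+03],
       [ 0.00000000e+00,  0.00000000e+00,  0.00000000e+00,
         1.00000000e+00]])}
```

View pics/top0b.png

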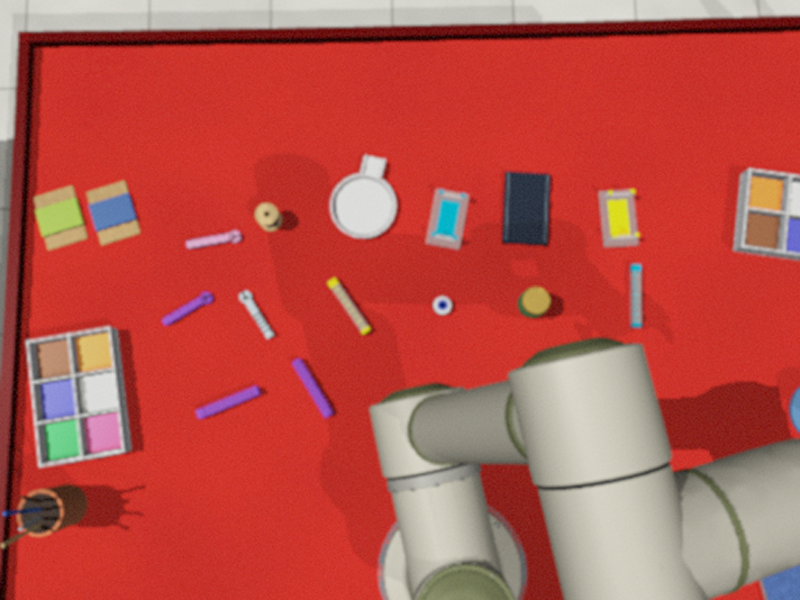

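View pics/scene0b.png

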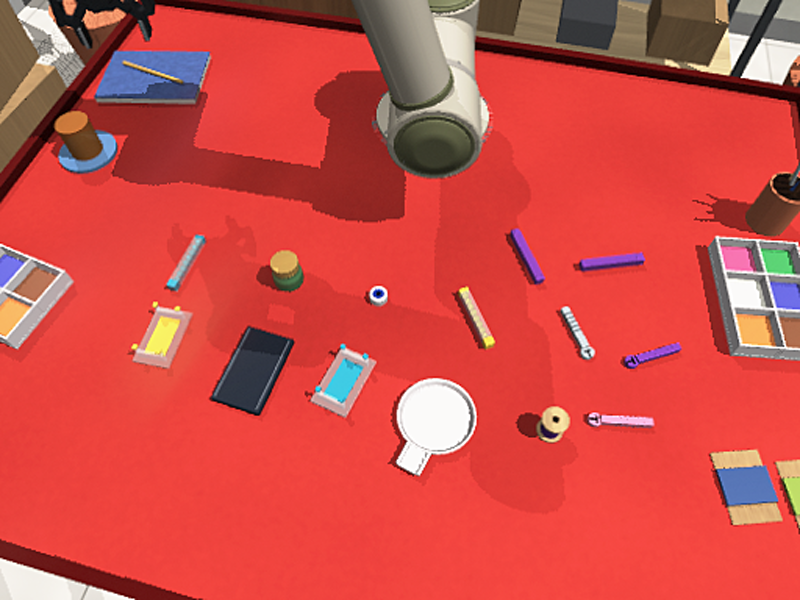

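Top view at 800x600:
- The turquoise tube is at (636,296), the bead at (442,305), the jar at (535,300) and the spool at (268,215).
- The spoon rest is at (363,205), the turquoise rack at (447,217), the mat at (526,208) and the yellow rack at (619,217).
- Tube candidates are at (349,306), with yellow ends, and (228,402) and (312,388), both purple. The first one fits "yellow".
- Opener candidates are at (256,315), steel, (213,240), pink, and (188,309), purple. The steel one fits.

I'll confirm both in one crop and measure.

```bash
cat > h.py <<'E'
import cv2,numpy as np
from station import ctrl
def cloud(n,d):
    c=ctrl.calibration(n);K=c["K"];W=np.linalg.inv(c["world_to_cam"])
    v,u=np.mgrid[:384,:512];p=np.stack([u,v],-1).reshape(-1,1,2).astype(np.float64)
    s=cv2.undistortPoints(p,K,np.array([c["k1"],0,0,0,0])).reshape(-1,2)
    z=d.reshape(-1);P=np.c_[s[:,0]*z,-s[:,1]*z,-z,np.ones(len(z))]@W.T
    return P[:,:3].reshape(384,512,3)
def comps(n,p,d,zmin=-20):
    X=cloud(n,d);p=p.astype(int);b,g,r=p[...,0],p[...,1],p[...,2]
    m=((r<1.7*np.maximum(g,b))&(np.maximum(g,b)>35)&(d>0)).astype(np.uint8)
    k,L,S,C=cv2.connectedComponentsWithStats(m,connectivity=8)
    return X,L,S,C
E
python3 - <<'E'
from h import *
for n in("top","scene"):
    p=cv2.imread(f"pics/{n}0.png");d=np.load(f"pics/{n}0.npy");X,L,S,C=comps(n,p,d)
    print(n)
    for i in range(1,len(S)):
        if 40<S[i,4]<4000:
            Q=X[L==i];
            if not(150<np.median(Q[:,0])<800):continue
            (cx,cy),wh,a=cv2.minAreaRect(Q[:,:2].astype(np.float32))
            print(np.round(C[i]*1.5625),S[i,4],"ctr",round(cx),round(cy),"wh",np.round(wh),"a",round(a),"z",np.round(np.percentile(Q[:,2],[5,50,95])),"col",p[L==i].mean(0).round())
    b=p[170:280,95:250] if n=="top" else p[140:285,280:445]
    cv2.imwrite(f"pics/c_{n}.png",cv2.resize(b,None,fx=2.5,fy=2.5,interpolation=cv2.INTER_CUBIC))
a,b=[cv2.imread(f"pics/c_{n}.png") for n in("top","scene")]
H=max(a.shape[0],b.shape[0]);a,b=[cv2.copyMakeBorder(i,0,H-i.shape[0],0,0,0) for i in(a,b)]
o=np.hstack([a,b]);print(o.shape);cv2.imwrite("pics/crop1.png",cv2.resize(o,(800,int(H*800/o.shape[1]))))
E
```

```text
top
[364. 201.] 1657 ctr 633 131 wh [121. 146.] a 47 z [-1.  5. 16.] col [201. 203. 208.]
[768. 213.] 2208 ctr 594 -571 wh [114. 158.] a 80 z [ 4. 18. 33.] col [131. 145. 169.]
[526. 208.] 1263 ctr 609 -147 wh [ 78. 126.] a 85 z [ 7. 11. 16.] col [69. 56. 50.]
[112. 212.] 975 ctr 618 582 wh [104.  78.] a 17 z [-2.  4. 10.] col [144. 139. 144.]
[ 59. 217.] 999 ctr 611 673 wh [104.  80.] a 17 z [-2.  4. 10.] col [102. 177. 183.]
[447. 218.] 786 ctr 596 -10 wh [ 61. 106.] a 78 z [-1.  4. 22.] col [166. 159. 123.]
[618. 217.] 818 ctr 591 -311 wh [104.  66.] a 3 z [-1.  5. 25.] col [103. 175. 195.]
[268. 216.] 240 ctr 605 306 wh [55. 41.] a 39 z [-1. 42. 47.] col [110. 151. 181.]
[214. 239.] 228 ctr 566 402 wh [25. 95.] a 6 z [-2. 10. 14.] col [168. 141. 197.]
[636. 294.] 304 ctr 452 -331 wh [ 25. 115.] a 88 z [-3. 14. 19.] col [149. 143. 139.]
[349. 305.] 290 ctr 444 166 wh [116.  20.] a 34 z [-2. 14. 19.] col [106. 155. 182.]
[534. 302.] 319 ctr 443 -154 wh [49. 60.] a 32 z [ 4. 53. 58.] col [ 72. 140. 163.]
[187. 308.] 243 ctr 446 447 wh [26. 96.] a 27 z [-1.  9. 15.] col [163.  75. 15
[... 1512 characters left out ...]
 [177. 173. 172.]
[252. 370.] 1606 ctr 614 -147 wh [ 80. 128.] a 86 z [10. 13. 15.] col [67. 55. 49.]
[651. 355.] 231 ctr 444 447 wh [ 19. 101.] a 30 z [ 2. 11. 15.] col [179.  67. 135.]
[343. 381.] 1029 ctr 597 -9 wh [ 60. 100.] a 78 z [ 3.  6. 28.] col [188. 179. 149.]
[433. 421.] 2242 ctr 637 142 wh [146. 114.] a 10 z [ 3.  7. 16.] col [237. 238. 241.]
[552. 424.] 355 ctr 592 307 wh [40. 57.] a 70 z [ 1. 43. 47.] col [122. 162. 192.]
[619. 420.] 277 ctr 563 400 wh [22. 95.] a 12 z [ 5. 11. 14.] col [188. 154. 214.]
[746. 487.] 1507 ctr 619 582 wh [101.  78.] a 17 z [0. 5. 9.] col [154. 147. 152.]
[791. 483.] 360 ctr 611 639 wh [34. 97.] a 86 z [1. 5. 9.] col [108. 189. 194.]
(362, 800, 3)
```

View pics/crop1.png

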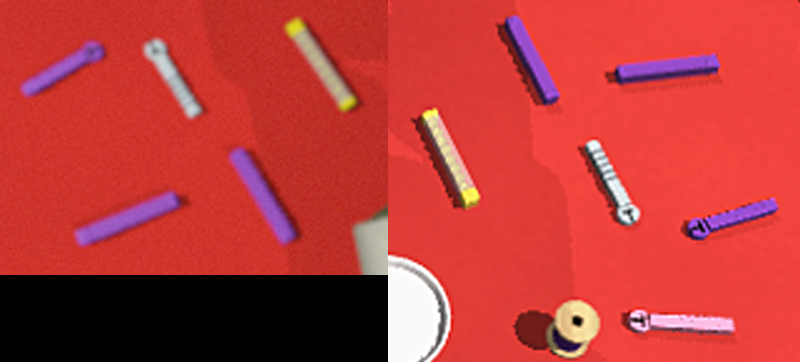

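The crop confirms it: the tube with the yellow caps and the steel opener are the ones meant. Next I'll get refined poses.

```bash
python3 - <<'E'
from h import *
T={"turq":((451,-332),16),"yel":((444,166),16),"bead":((442,4),16),"open":((431,328),11),"track":((596,-10),0),"yrack":((591,-312),0),"mat":((611,-147),12),"jar":((443,-152),55),"spool":((600,306),44),"rest":((633,135),0),"pink":((565,401),11),"p1":((302,228),16)}
for n in("top","scene"):
    p=cv2.imread(f"pics/{n}0.png");d=np.load(f"pics/{n}0.npy");X,L,S,C=comps(n,p,d)
    print(n)
    for k,((x,y),h) in T.items():
        D=np.hypot(X[...,0]-x,X[...,1]-y);D[L==0]=1e9;i=L[np.unravel_index(D.argmin(),D.shape)]
        Q=X[L==i];Q=Q[(np.abs(Q[:,2]-h)<4) if h else (Q[:,2]>-8)]
        Q=Q[np.hypot(*(Q[:,:2]-(x,y)).T)<95]
        R=cv2.minAreaRect(Q[:,:2].astype(np.float32));m,e=cv2.PCACompute(Q[:,:2],np.mean(Q[:,:2],0)[None])
        pr=(Q[:,:2]-m)@e.T;lo,hi=np.percentile(pr,[1,99],axis=0)
        print(k,"mean",m.round(1)[0],"rect",np.round(R[0],1),np.round(R[1]),round(R[2],1),"pcadir",np.degrees(np.arctan2(e[0,1],e[0,0])).round(1),"mid",(m[0]+((lo+hi)/2)@e).round(1),"ext",(hi-lo).round())
        if k=="rest":
            B=X[L==i];B=B[(B[:,2]<11)&(B[:,2]>2)]
            A=B[np.hypot(*(B[:,:2]-(622,137)).T)<45];print("floor mean",A.mean(0))
            J=B[(np.hypot(*(B[:,:2]-(622,137)).T)>68)];print("tongue?",J.mean(0) if len(J) else 0)
E
```

```text
top
turq mean [ 448.3 -326.6] rect [ 449.  -326.6] [ 16. 109.] 87.7 pcadir -4.0 mid [ 448.7 -326.7] ext [108.  15.]
yel mean [440.6 165.3] rect [440.8 165.2] [108.  15.] 33.8 pcadir 33.4 mid [441.  165.5] ext [106.  15.]
bead mean [438.6   4.2] rect [439.4   4.2] [27. 28.] 88.2 pcadir 57.0 mid [438.3   4. ] ext [27. 28.]
open mean [429.  323.9] rect [429.2 326. ] [92. 19.] 29.0 pcadir 31.6 mid [429.7 324. ] ext [91. 16.]
track mean [593.8  -8.9] rect [596. -10.] [ 61. 106.] 78.1 pcadir -11.5 mid [595.5  -9.3] ext [101.  59.]
yrack mean [ 588.3 -308. ] rect [ 590.7 -310.9] [104.  66.] 2.6 pcadir 3.1 mid [ 589.4 -309.6] ext [98. 62.]
mat mean [ 608.9 -147. ] rect [ 608.8 -146.7] [ 78. 127.] 85.5 pcadir -4.6 mid [ 608.4 -146.9] ext [123.  76.]
jar mean [ 438.  -149.6] rect [ 438.8 -149.9] [42. 42.] 88.4 pcadir -41.5 mid [ 437.7 -149.2] ext [41. 40.]
spool mean [597.1 301.8] rect [596.9 301.9] [36. 37.] 78.6 pcadir 19.8 mid [598.3 301.7] ext [38. 34.]
rest mean [628.7 136.8] rect [633.  130.5] [121. 146.] 47.4 pcadir -13.5 mid [635.7 135.2] ext [144. 113.]
floor mean [622.2132724  136.76
[... 952 characters left out ...]
.5 -147.1] [ 80. 128.] 85.5 pcadir -4.3 mid [ 613.8 -146.1] ext [124.  76.]
jar mean [ 443.6 -148.9] rect [ 442.  -149.5] [44. 42.] 19.4 pcadir 37.4 mid [ 442.8 -149.6] ext [43. 41.]
spool mean [601.1 302.1] rect [600.3 302.7] [36. 36.] 48.9 pcadir -10.6 mid [600.6 302.2] ext [36. 34.]
rest mean [629.3 136.5] rect [636.7 142.2] [146. 114.] 10.2 pcadir -14.2 mid [638.1 134.7] ext [142. 107.]
floor mean [622.8246214  137.31145428   5.85945451]
tongue? [699.60453907 118.33122558  10.01899843]
pink mean [566.6 399.7] rect [564.7 399.8] [19. 94.] 11.8 pcadir 99.0 mid [566.3 400.5] ext [90. 17.]
p1 mean [307.6 229.5] rect [305.6 229.1] [109.  17.] 31.6 pcadir 31.5 mid [306.3 229.2] ext [105.  15.]
```

```bash
cat > m.py <<'E'
# usage: m.py "sx sy sz t" (last row executed, or 0 0 0 0)  "X Y Z phi" targets...
import sys,json,os,numpy as np
c=json.load(open("cmd.json")) if os.path.exists("cmd.json") else [212.527,-480.066,242.294,23.88]
def ax(p): p=np.radians(p);return np.array([[np.cos(p),np.sin(p),0],[np.sin(p),-np.cos(p),0],[0,0,-1]])
s=np.array(sys.argv[1].split(),float)
c=np.r_[np.array(c[:3])+250*s[:3]@ax(c[3]),c[3]-90*s[3]]
json.dump(list(c),open("cmd.json","w"));print("cmd",c.round(2))
for t in sys.argv[2:]:
    t=np.array(t.split(),float);print(t,"->",(ax(c[3])@(t[:3]-c[:3])/250).round(4),((c[3]-t[3])/90).round(4))
E
python3 m.py "0 0 0 0" "420 -347 150 -3" "451.3 -327.1 100 -3"
```

```text
cmd [ 212.53 -480.07  242.29   23.88]
[ 420. -347.  150.   -3.] -> [ 0.9743 -0.1507  0.3692] 0.2987
[ 451.3 -327.1  100.    -3. ] -> [ 1.121  -0.1728  0.5692] 0.2987
```

>>> {"op": "carry_out", "data": {
  "commands": [
    [[0.5,0.14,-0.02,0.05,0.04],[0.5,0.28,-0.04,0.1,0.09],[0.5,0.42,-0.06,0.15,0.13],[0.5,0.56,-0.085,0.21,0.17],[0.5,0.7,-0.11,0.26,0.22],[0.5,0.84,-0.13,0.32,0.26],[0.5,0.974,-0.151,0.37,0.299],[0.5,0.974,-0.151,0.37,0.299]]
  ],
  "squeeze": 40
}}

```text
time: 1.1
position: [420.8, -345.4, 148.6]
tcp_rot: [1.0, -0.025, -0.001, -0.001]
contact_force: [0.0, 0.4, 0.4]
gripper_width: 42.8
grip_force: 0.0
```

```bash
python3 m.py "0.974 -0.151 0.37 0.299" "451.3 -327.1 40 -3" "451.3 -327.1 13.5 -3"; python3 -c "
from station import ctrl
s=ctrl.get_state();print(s['time'],s['position'],s['tcp_rot'],s['gripper_width'])"
```

```text
cmd [ 419.9  -346.97  149.79   -3.03]
[ 451.3 -327.1   40.    -3. ] -> [ 0.1212 -0.086   0.4392] -0.0003
[ 451.3 -327.1   13.5   -3. ] -> [ 0.1212 -0.086   0.5452] -0.0003
1.1 [ 420.77556845 -345.36544828  148.56350367] [ 9.99683247e-01 -2.51372900e-02 -7.19497152e-04 -1.00225648e-03] 42.76953900026017
```

>>> {"op": "carry_out", "data": {
  "commands": [
    [[0.5,0.06,-0.043,0.12,0],[0.5,0.121,-0.086,0.24,0],[0.5,0.121,-0.086,0.36,0],[0.5,0.121,-0.086,0.45,0],[0.5,0.121,-0.086,0.51,0],[0.5,0.121,-0.086,0.541,0],[0.5,0.121,-0.086,0.541,0],[0.1,0.121,-0.086,0.541,0],[0.1,0.121,-0.086,0.541,0],[0.1,0.121,-0.086,0.541,0],[0.1,0.121,-0.086,0.541,0],[0.1,0.121,-0.086,0.541,0]]
  ],
  "squeeze": 40
}}

```text
time: 2.6
position: [451.6, -327.5, 15.4]
tcp_rot: [1.0, -0.026, 0.001, 0.001]
contact_force: [0.4, 0.3, 6.6]
gripper_width: 15.0
grip_force: 40.0
```

```bash
python3 m.py "0.121 -0.086 0.541 0" "451.3 -327.1 110 -3" "596.7 -9.6 110 -11.9" "570 -100 110 -11.9"
```

```text
cmd [ 451.24 -327.1    14.54   -3.03]
[ 451.3 -327.1  110.    -3. ] -> [ 2.000e-04 -0.000e+00 -3.818e-01] -0.0003
[596.7  -9.6 110.  -11.9] -> [ 0.5139 -1.299  -0.3818] 0.0986
[ 570.  -100.   110.   -11.9] -> [ 0.4263 -0.9322 -0.3818] 0.0986
```

>>> {"op": "carry_out", "data": {
  "commands": [
    [[0.1,0,0,-0.06,0],[0.1,0,0,-0.15,0],[0.1,0,0,-0.26,0],[0.1,0.04,-0.08,-0.38,0.01],[0.1,0.1,-0.22,-0.38,0.03],[0.1,0.165,-0.36,-0.38,0.05],[0.1,0.23,-0.5,-0.38,0.07],[0.1,0.295,-0.64,-0.38,0.09],[0.1,0.36,-0.78,-0.38,0.098],[0.1,0.41,-0.89,-0.38,0.098],[0.1,0.426,-0.932,-0.38,0.098],[0.1,0.426,-0.932,-0.38,0.098]]
  ]
}}

```text
time: 4.1
position: [569.8, -100.1, 109.9]
tcp_rot: [0.995, -0.103, 0.0, 0.0]
contact_force: [-0.4, 0.1, -1.0]
gripper_width: 15.1
grip_force: 39.2
```

```bash
python3 m.py "0.426 -0.932 -0.38 0.098" "596.7 -9.6 80 -11.9" "596.7 -9.6 35 -11.9"
python3 - <<'E'
from h import *
ims=[]
for n in("top","scene"):
    p,d=ctrl.camera(n);cv2.imwrite(f"pics/{n}1.png",p);ims.append(cv2.resize(p,(400,300)))
cv2.imwrite("pics/v1.png",np.hstack(ims))
E
```

```text
cmd [ 569.91 -100.06  109.54  -11.85]
[596.7  -9.6  80.  -11.9] -> [ 0.0306 -0.3761  0.1182] 0.0006
[596.7  -9.6  35.  -11.9] -> [ 0.0306 -0.3761  0.2982] 0.0006
```

View pics/v1.png

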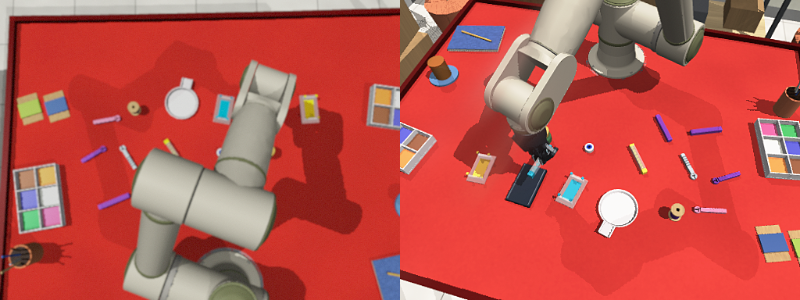

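The tube is held, seen at (530,168) in the right half. Lowering it into the turquoise rack.

>>> {"op": "carry_out", "data": {
  "commands": [
    [[0.1,0.007,-0.09,0,0],[0.1,0.015,-0.19,0,0],[0.1,0.024,-0.29,0,0],[0.1,0.03,-0.355,0,0],[0.1,0.031,-0.376,0.05,0],[0.1,0.031,-0.376,0.13,0],[0.1,0.031,-0.376,0.2,0],[0.1,0.031,-0.376,0.25,0],[0.1,0.031,-0.376,0.28,0],[0.1,0.031,-0.376,0.296,0],[0.1,0.031,-0.376,0.296,0]]
  ]
}}

```text
time: 5.58
position: [597.0, -9.7, 35.9]
tcp_rot: [0.995, -0.103, 0.0, 0.0]
contact_force: [-1.0, 0.4, -0.6]
gripper_width: 15.0
grip_force: 39.2
```

```bash
python3 m.py "0.031 -0.376 0.296 0" "596.7 -9.6 120 -11.9" "480 140 120 33.4"  "442.6 165.5 120 33.4"
```

```text
cmd [596.8   -9.65  35.54 -11.85]
[596.7  -9.6 120.  -11.9] -> [-4.000e-04 -1.000e-04 -3.378e-01] 0.0006
[480.  140.  120.   33.4] -> [-0.5802 -0.4899 -0.3378] -0.5028
[442.6 165.5 120.   33.4] -> [-0.7475 -0.559  -0.3378] -0.5028
```

>>> {"op": "carry_out", "data": {
  "commands": [
    [[0.1,0,0,0.003,0],[0.1,0,0,0.006,0],[0.25,0,0,0.006,0],[0.35,0,0,0.006,0],[0.4,0,0,0.006,0],[0.4,0,0,0,0],[0.4,0,0,-0.06,0],[0.4,0,0,-0.18,0],[0.4,0,0,-0.34,0],[0.4,0,0,-0.34,0]]
  ]
}}

```text
time: 6.82
position: [598.4, -9.9, 124.7]
tcp_rot: [0.995, -0.103, 0.004, 0.0]
contact_force: [-0.3, 0.2, 0.7]
gripper_width: 34.4
grip_force: 0.0
```

```bash
python3 m.py "0 0 -0.34 0" "470 147 110 33.4" "442.6 165.5 110 33.4"
```

```text
cmd [596.8   -9.65 120.54 -11.85]
[470.  147.  110.   33.4] -> [-0.6251 -0.5091  0.0422] -0.5028
[442.6 165.5 110.   33.4] -> [-0.7475 -0.559   0.0422] -0.5028
```

>>> {"op": "carry_out", "data": {
  "commands": [
    [[0.5,-0.06,-0.045,0,-0.05],[0.5,-0.18,-0.135,0.01,-0.13],[0.5,-0.31,-0.23,0.02,-0.22],[0.5,-0.44,-0.33,0.03,-0.31],[0.5,-0.57,-0.43,0.042,-0.4],[0.5,-0.67,-0.5,0.042,-0.47],[0.5,-0.73,-0.545,0.042,-0.503],[0.5,-0.748,-0.559,0.042,-0.503],[0.5,-0.748,-0.559,0.042,-0.503]]
  ]
}}

```text
time: 7.95
position: [442.9, 165.3, 110.1]
tcp_rot: [0.958, 0.287, 0.0, 0.0]
contact_force: [0.0, -0.2, 0.6]
gripper_width: 42.8
grip_force: 0.0
```

```bash
python3 m.py "-0.748 -0.559 0.042 -0.503" "442.6 165.5 14.5 33.4"
python3 - <<'E'
from h import *
p,d=ctrl.camera("scene");cv2.imwrite("pics/v2.png",cv2.resize(p[150:310,60:330],(800,474),interpolation=cv2.INTER_CUBIC))
X=cloud("scene",d);m=(X[...,2]>25)&(X[...,2]<50)&(np.hypot(X[...,0]-597,X[...,1]+9)<75)
Q=X[m][:,:2];Q=Q[:];print(len(Q),cv2.minAreaRect(Q.astype(np.float32)))
E
```

```text
cmd [442.48 165.52 110.04  33.42]
[442.6 165.5  14.5  33.4] -> [3.000e-04 3.000e-04 3.822e-01] 0.0002
414 ((598.8269653320312, -8.999961853027344), (45.357749938964844, 109.89087677001953), 77.72770690917969)
```

View pics/v2.png

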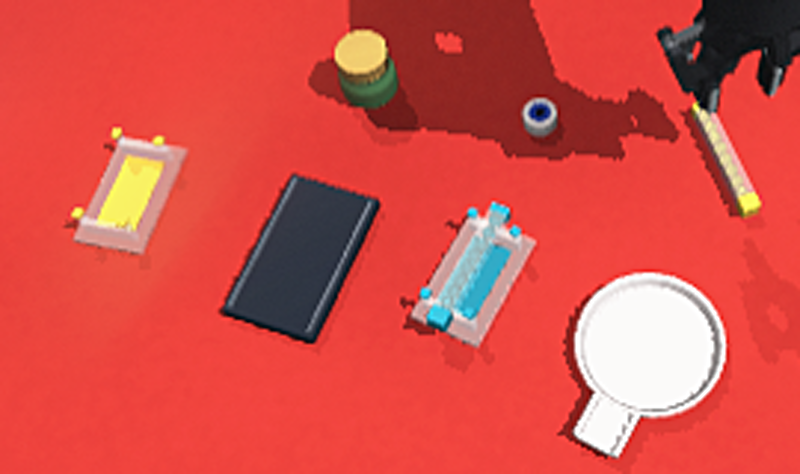

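The turquoise tube lies in its rack from (498,213) to (440,317), between the post caps. Next is the yellow tube.

>>> {"op": "carry_out", "data": {
  "commands": [
    [[0.5,0,0,0.1,0],[0.5,0,0,0.22,0],[0.5,0,0,0.32,0],[0.5,0,0,0.365,0],[0.5,0,0,0.38,0],[0.5,0,0,0.38,0],[0.1,0,0,0.38,0],[0.1,0,0,0.38,0],[0.1,0,0,0.38,0],[0.1,0,0,0.38,0],[0.1,0,0,0.38,0],[0.1,0,0,0.32,0],[0.1,0,0,0.2,0],[0.1,0,0,0.05,0],[0.1,0,0,-0.02,0],[0.1,0,0,-0.02,0]]
  ]
}}

```text
time: 10.0
position: [443.1, 165.6, 116.7]
tcp_rot: [0.958, 0.288, 0.002, 0.0]
contact_force: [0.4, 0.0, 0.3]
gripper_width: 15.0
grip_force: 39.1
```

```bash
python3 m.py "0 0 -0.02 0" "520 -60 115 18" "591 -310.5 115 2.6"
```

```text
cmd [442.48 165.52 115.04  33.42]
[520. -60. 115.  18.] -> [-2.380e-01  9.237e-01  2.000e-04] 0.1713
[ 591.  -310.5  115.     2.6] -> [-5.5290e-01  1.9164e+00  2.0000e-04] 0.3424
```

>>> {"op": "carry_out", "data": {
  "commands": [
    [[0.1,-0.02,0.07,0,0.02],[0.1,-0.055,0.21,0,0.04],[0.1,-0.09,0.36,0,0.07],[0.1,-0.13,0.51,0,0.1],[0.1,-0.17,0.66,0,0.13],[0.1,-0.21,0.81,0,0.16],[0.1,-0.238,0.924,0,0.171],[0.1,-0.238,0.924,0,0.171]]
  ]
}}

```text
time: 11.0
position: [519.9, -61.4, 114.2]
tcp_rot: [0.988, 0.156, -0.001, -0.0]
contact_force: [-1.3, 0.3, -0.9]
gripper_width: 14.8
grip_force: 39.1
```

```bash
python3 m.py "-0.238 0.924 0 0.171" "591 -310.5 80 2.6"  "591 -310.5 36 2.6"
```

```text
cmd [520.05 -60.06 115.04  18.03]
[ 591.  -310.5   80.     2.6] -> [-0.0402  1.0404  0.1402] 0.1714
[ 591.  -310.5   36.     2.6] -> [-0.0402  1.0404  0.3162] 0.1714
```

>>> {"op": "carry_out", "data": {
  "commands": [
    [[0.1,0,0.1,0,0.02],[0.1,-0.01,0.25,0,0.05],[0.1,-0.015,0.4,0,0.08],[0.1,-0.02,0.55,0,0.11],[0.1,-0.03,0.7,0,0.14],[0.1,-0.035,0.84,0,0.171],[0.1,-0.04,0.94,0,0.171],[0.1,-0.04,0.98,0.02,0.171],[0.1,-0.04,0.98,0.04,0.171]]
  ]
}}

```text
time: 12.12
position: [586.2, -295.2, 104.0]
tcp_rot: [1.0, 0.023, -0.001, -0.001]
contact_force: [0.3, 0.0, -0.7]
gripper_width: 14.7
grip_force: 39.1
```

```bash
python3 m.py "-0.04 0.98 0.04 0.171" "591 -310.5 80 2.6"  "591 -310.5 36 2.6"
python3 - <<'E'
from h import *
p,d=ctrl.camera("scene");cv2.imwrite("pics/v3.png",cv2.resize(p[120:280,40:280],(800,533),interpolation=cv2.INTER_CUBIC))
E
```

```text
cmd [ 586.37 -296.12  105.04    2.64]
[ 591.  -310.5   80.     2.6] -> [0.0158 0.0583 0.1002] 0.0004
[ 591.  -310.5   36.     2.6] -> [0.0158 0.0583 0.2762] 0.0004
```

View pics/v3.png

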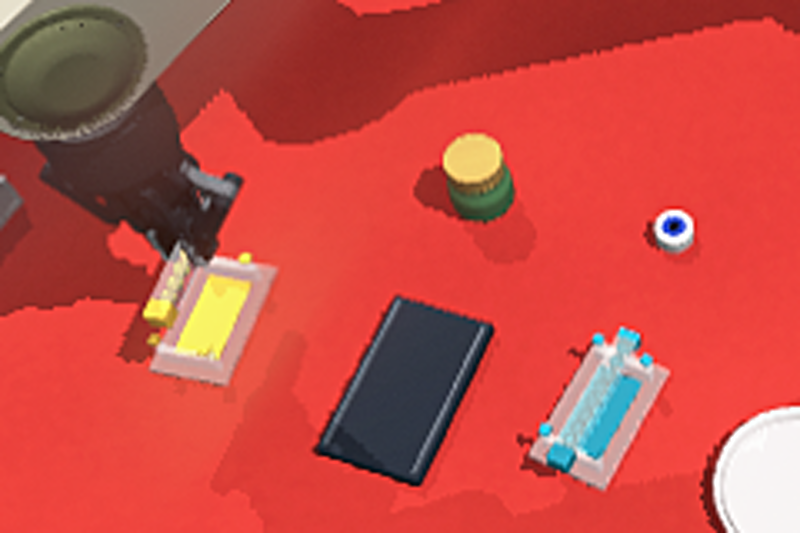

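The tube is held above the yellow rack at (165,285). Lowering and releasing it.

>>> {"op": "carry_out", "data": {
  "commands": [
    [[0.1,0.008,0.03,0,0],[0.1,0.016,0.058,0.02,0],[0.1,0.016,0.058,0.08,0],[0.1,0.016,0.058,0.15,0],[0.1,0.016,0.058,0.21,0],[0.1,0.016,0.058,0.25,0],[0.1,0.016,0.058,0.272,0],[0.1,0.016,0.058,0.278,0],[0.1,0.016,0.058,0.28,0],[0.1,0.016,0.058,0.282,0],[0.1,0.016,0.058,0.282,0]]
  ]
}}

```text
time: 13.55
position: [591.2, -310.5, 35.8]
tcp_rot: [1.0, 0.023, 0.0, 0.0]
contact_force: [-4.8, 2.3, 7.8]
gripper_width: 14.5
grip_force: 40.1
```

```bash
python3 m.py "0.016 0.058 0.282 0"
```

```text
cmd [ 591.03 -310.42   34.54    2.64]
```

>>> {"op": "carry_out", "data": {
  "commands": [
    [[0.1,0,0,-0.002,0],[0.25,0,0,-0.002,0],[0.35,0,0,-0.002,0],[0.4,0,0,-0.002,0],[0.4,0,0,-0.01,0],[0.4,0,0,-0.06,0],[0.4,0,0,-0.18,0],[0.4,0,0,-0.32,0],[0.4,0,0,-0.34,0]]
  ]
}}

```text
time: 14.68
position: [592.1, -311.1, 123.2]
tcp_rot: [1.0, 0.023, 0.002, 0.002]
contact_force: [-0.4, 0.1, -0.1]
gripper_width: 34.2
grip_force: 0.0
```

```bash
python3 m.py "0 0 -0.34 0" "500 -80 120 0" "440.6 4.5 120 0"
```

```text
cmd [ 591.03 -310.42  119.54    2.64]
[500. -80. 120.   0.] -> [-0.3213 -0.9375 -0.0018] 0.0293
[440.6   4.5 120.    0. ] -> [-0.5431 -1.2861 -0.0018] 0.0293
```

>>> {"op": "carry_out", "data": {
  "commands": [
    [[0.6,-0.03,-0.08,0,0.01],[0.6,-0.08,-0.23,0,0.02],[0.6,-0.13,-0.38,0,0.03],[0.6,-0.18,-0.53,0,0.03],[0.6,-0.235,-0.68,0,0.03],[0.6,-0.285,-0.83,0,0.03],[0.6,-0.321,-0.937,0,0.03],[0.6,-0.321,-0.937,0,0.03]]
  ]
}}

```text
time: 15.68
position: [499.4, -78.7, 119.4]
tcp_rot: [1.0, 0.0, -0.0, -0.0]
contact_force: [0.0, -0.7, 0.6]
gripper_width: 50.9
grip_force: 0.0
```

```bash
python3 m.py "-0.321 -0.937 0 0.03" "440.6 4.5 60 0" "440.6 4.5 14.5 0"
python3 - <<'E'
from h import *
p,d=ctrl.camera("scene");cv2.imwrite("pics/v4.png",cv2.resize(p[150:310,60:300],(800,533),interpolation=cv2.INTER_CUBIC))
p,d=ctrl.camera("top");X=cloud("top",d);m=(np.hypot(X[...,0]-441,X[...,1]-4)<25)&(X[...,2]>11)&(X[...,2]<21)
Q=X[m];print(len(Q),Q.mean(0))
E
```

```text
cmd [ 5.0008e+02 -8.0120e+01  1.1954e+02 -6.0000e-02]
[440.6   4.5  60.    0. ] -> [-0.2383 -0.3382  0.2382] -0.0007
[440.6   4.5  14.5   0. ] -> [-0.2383 -0.3382  0.4202] -0.0007
58 [440.88754916   8.12206318  15.59543206]
```

View pics/v4.png

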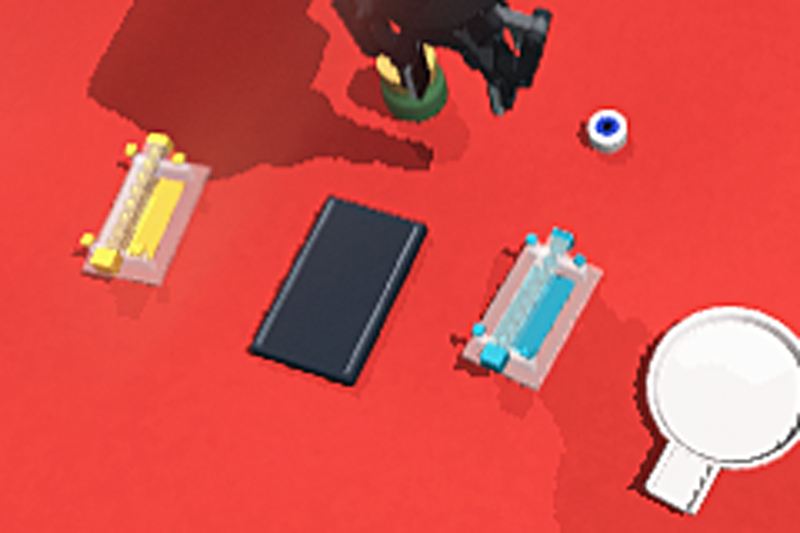

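Both tubes lie in their slots, yellow from (157,143) to (105,258) and turquoise from (562,238) to (493,355). Next is the bead.

>>> {"op": "carry_out", "data": {
  "commands": [
    [[0.6,-0.05,-0.07,0.01,0],[0.6,-0.13,-0.19,0.03,0],[0.6,-0.21,-0.3,0.06,0],[0.6,-0.238,-0.338,0.14,0],[0.6,-0.238,-0.338,0.25,0],[0.6,-0.238,-0.338,0.34,0],[0.6,-0.238,-0.338,0.395,0],[0.6,-0.238,-0.338,0.42,0],[0.6,-0.238,-0.338,0.42,0],[0.25,-0.238,-0.338,0.42,0],[0.25,-0.238,-0.338,0.42,0],[0.25,-0.238,-0.338,0.42,0],[0.25,-0.238,-0.338,0.42,0]]
  ],
  "squeeze": 30
}}

```text
time: 17.4
position: [441.1, 4.3, 15.3]
tcp_rot: [1.0, -0.0, 0.001, 0.0]
contact_force: [-0.3, -1.3, 5.9]
gripper_width: 28.8
grip_force: 29.4
```

```bash
python3 m.py "-0.238 -0.338 0.42 0" "440.6 4.5 80 0" "622.5 137 80 0" "622.5 137 20 0"
```

```text
cmd [ 4.4067e+02  4.4500e+00  1.4540e+01 -6.0000e-02]
[440.6   4.5  80.    0. ] -> [-3.000e-04 -2.000e-04 -2.618e-01] -0.0007
[622.5 137.   80.    0. ] -> [ 0.7268 -0.531  -0.2618] -0.0007
[622.5 137.   20.    0. ] -> [ 0.7268 -0.531  -0.0218] -0.0007
```

>>> {"op": "carry_out", "data": {
  "commands": [
    [[0.25,0,0,-0.04,0],[0.25,0,0,-0.12,0],[0.25,0,0,-0.22,0],[0.25,0.03,-0.02,-0.262,0],[0.25,0.11,-0.08,-0.262,0],[0.25,0.22,-0.16,-0.262,0],[0.25,0.33,-0.24,-0.262,0],[0.25,0.44,-0.32,-0.262,0],[0.25,0.55,-0.4,-0.262,0],[0.25,0.65,-0.475,-0.262,0],[0.25,0.71,-0.52,-0.262,0],[0.25,0.727,-0.531,-0.24,0],[0.25,0.727,-0.531,-0.18,0],[0.25,0.727,-0.531,-0.12,0],[0.25,0.727,-0.531,-0.07,0],[0.25,0.727,-0.531,-0.035,0],[0.25,0.727,-0.531,-0.02,0],[0.25,0.727,-0.531,-0.016,0],[0.25,0.727,-0.531,-0.016,0]]
  ]
}}

```text
time: 19.77
position: [622.2, 136.8, 20.3]
tcp_rot: [1.0, -0.0, -0.0, 0.0]
contact_force: [-9.3, -1.4, 14.0]
gripper_width: 28.2
grip_force: 31.1
```

```bash
python3 m.py "0.727 -0.531 -0.016 0"
```

```text
cmd [ 6.2256e+02  1.3701e+02  1.8540e+01 -6.0000e-02]
```

>>> {"op": "carry_out", "data": {
  "commands": [
    [[0.25,0,0,-0.006,0],[0.25,0,0,-0.007,0],[0.36,0,0,-0.007,0],[0.44,0,0,-0.007,0],[0.5,0,0,-0.007,0],[0.5,0,0,-0.03,0],[0.5,0,0,-0.1,0],[0.5,0,0,-0.22,0],[0.5,0,0,-0.36,0],[0.5,0,0,-0.36,0]]
  ]
}}

```text
time: 21.02
position: [624.1, 137.1, 112.8]
tcp_rot: [1.0, -0.0, 0.003, -0.0]
contact_force: [-0.4, 0.7, -0.7]
gripper_width: 42.8
grip_force: 0.0
```

```bash
python3 m.py "0 0 -0.36 0" "460 310 100 30.5" "430 324 100 30.5"
```

```text
cmd [ 6.2256e+02  1.3701e+02  1.0854e+02 -6.0000e-02]
[460.  310.  100.   30.5] -> [-0.651  -0.6913  0.0342] -0.3396
[430.  324.  100.   30.5] -> [-0.771  -0.7472  0.0342] -0.3396
```

>>> {"op": "carry_out", "data": {
  "commands": [
    [[0.5,-0.06,-0.06,0,-0.03],[0.5,-0.17,-0.165,0.01,-0.08],[0.5,-0.29,-0.28,0.02,-0.13],[0.5,-0.41,-0.4,0.03,-0.18],[0.5,-0.53,-0.515,0.034,-0.23],[0.5,-0.65,-0.63,0.034,-0.29],[0.5,-0.73,-0.71,0.034,-0.33],[0.5,-0.771,-0.747,0.034,-0.34],[0.5,-0.771,-0.747,0.034,-0.34]]
  ]
}}

```text
time: 22.15
position: [429.9, 324.1, 100.1]
tcp_rot: [0.965, 0.263, 0.0, 0.0]
contact_force: [0.6, 0.3, -1.1]
gripper_width: 42.3
grip_force: 0.0
```

```bash
python3 - <<'E'
from h import *
for n in("top","scene"):
    p=cv2.imread(f"pics/{n}0.png");d=np.load(f"pics/{n}0.npy");X,L,S,C=comps(n,p,d)
    D=np.hypot(X[...,0]-431,X[...,1]-325);D[L==0]=1e9;i=L[np.unravel_index(D.argmin(),D.shape)]
    Q=X[L==i];Q=Q[abs(Q[:,2]-12)<4][:,:2]
    e=np.array([np.cos(.53),np.sin(.53)])
    for _ in range(3):
        t=(Q-(430,324))@e;B=Q[(t>-44)&(t<27)];m,E=cv2.PCACompute(B,B.mean(0)[None]);e=E[0]*np.sign(E[0,0])
    t=(Q-m)@e;print(n,"bar",m,np.degrees(np.arctan2(e[1],e[0])),np.percentile(t,[0.5,99.5]),"origin from ends",m+e*(np.percentile(t,[0.5,99.5]).mean()-1.5))
E
python3 m.py "-0.771 -0.747 0.034 -0.34" "430 324 14 30.5"
```

```text
top bar [[422.26525303 319.64801271]] 31.740341529283647 [-36.77366835  54.84210461] origin from ends [[428.67266041 323.61154314]]
scene bar [[424.32933961 319.2579105 ]] 31.740936058155988 [-34.35769113  55.09713165] origin from ends [[431.87246423 323.92408756]]
cmd [430.   323.96 100.04  30.54]
[430.  324.   14.   30.5] -> [ 1.000e-04 -2.000e-04  3.442e-01] 0.0004
```

>>> {"op": "carry_out", "data": {
  "commands": [
    [[0.5,0,0,0.08,-0.013],[0.5,0,0,0.19,-0.013],[0.5,0,0,0.28,-0.013],[0.5,0,0,0.325,-0.013],[0.5,0,0,0.342,-0.013],[0.5,0,0,0.342,-0.013],[0.05,0,0,0.342,-0.013],[0.05,0,0,0.342,-0.013],[0.05,0,0,0.342,-0.013],[0.05,0,0,0.342,-0.013],[0.05,0,0,0.342,-0.013],[0.05,0,0,0.342,-0.013]]
  ],
  "squeeze": 60
}}

```text
time: 23.65
position: [430.3, 324.1, 15.3]
tcp_rot: [0.962, 0.273, 0.001, -0.0]
contact_force: [-1.2, -1.4, 5.6]
gripper_width: 10.2
grip_force: 59.2
```

```bash
python3 m.py "0 0 0.342 -0.013" "430 324 110 31.7" "520 100 110 15"
```

```text
cmd [430.   323.96  14.54  31.71]
[430.  324.  110.   31.7] -> [ 1.000e-04 -2.000e-04 -3.818e-01] 0.0001
[520. 100. 110.  15.] -> [-0.1646  0.9513 -0.3818] 0.1857
```

>>> {"op": "carry_out", "data": {
  "commands": [
    [[0.05,0,0,-0.05,0],[0.05,0,0,-0.14,0],[0.05,0,0,-0.26,0],[0.05,-0.01,0.06,-0.36,0.01],[0.05,-0.03,0.18,-0.382,0.04],[0.05,-0.055,0.32,-0.382,0.07],[0.05,-0.08,0.46,-0.382,0.1],[0.05,-0.105,0.6,-0.382,0.13],[0.05,-0.13,0.75,-0.382,0.16],[0.05,-0.155,0.89,-0.382,0.186],[0.05,-0.165,0.951,-0.382,0.186],[0.05,-0.165,0.951,-0.382,0.186]]
  ]
}}

```text
time: 25.15
position: [520.0, 99.9, 110.3]
tcp_rot: [0.992, 0.13, 0.0, -0.0]
contact_force: [-0.7, -0.5, -1.0]
gripper_width: 9.9
grip_force: 58.6
```

```bash
python3 m.py "-0.165 0.951 -0.382 0.186" "605 -125 80 -4.5"  "611.1 -146.9 80 -4.5"
```

```text
cmd [519.88 100.02 110.04  14.97]
[ 605.  -125.    80.    -4.5] -> [0.0964 0.9575 0.1202] 0.2163
[ 611.1 -146.9   80.    -4.5] -> [0.0974 1.0484 0.1202] 0.2163
```

>>> {"op": "carry_out", "data": {
  "commands": [
    [[0.05,0.01,0.08,0,0.02],[0.05,0.02,0.21,0,0.05],[0.05,0.035,0.35,0,0.08],[0.05,0.05,0.49,0,0.12],[0.05,0.065,0.63,0,0.16],[0.05,0.08,0.77,0.02,0.2],[0.05,0.09,0.89,0.06,0.216],[0.05,0.096,0.957,0.1,0.216],[0.05,0.096,0.957,0.12,0.216],[0.05,0.096,0.957,0.12,0.216]]
  ]
}}

```text
time: 26.4
position: [604.5, -123.7, 79.7]
tcp_rot: [0.999, -0.038, -0.001, -0.0]
contact_force: [-0.2, -0.1, -0.0]
gripper_width: 9.7
grip_force: 58.6
```

```bash
python3 m.py "0.096 0.957 0.12 0.216" "611.1 -146.9 30 -4.5"  "611.1 -146.9 27 -4.5"
python3 - <<'E'
from h import *
p,d=ctrl.camera("scene");cv2.imwrite("pics/v5.png",cv2.resize(p[150:310,90:330],(800,533),interpolation=cv2.INTER_CUBIC))
E
```

```text
cmd [ 604.86 -124.91   80.04   -4.47]
[ 611.1 -146.9   30.    -4.5] -> [0.0317 0.0857 0.2002] 0.0003
[ 611.1 -146.9   27.    -4.5] -> [0.0317 0.0857 0.2122] 0.0003
```

View pics/v5.png

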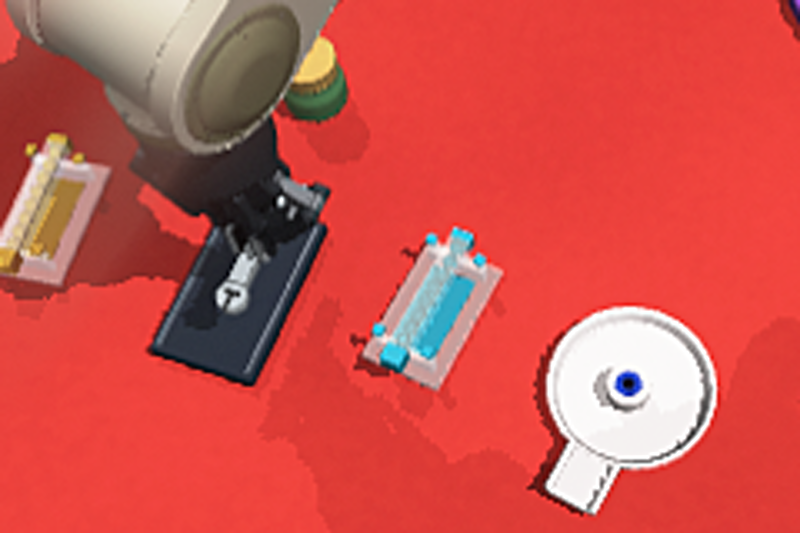

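The bead lies flat in the dish at (628,385), and the opener hangs level with its head at (232,297). Lowering it.

>>> {"op": "carry_out", "data": {
  "commands": [
    [[0.05,0.015,0.04,0.01,0],[0.05,0.032,0.086,0.03,0],[0.05,0.032,0.086,0.08,0],[0.05,0.032,0.086,0.14,0],[0.05,0.032,0.086,0.185,0],[0.05,0.032,0.086,0.205,0],[0.05,0.032,0.086,0.211,0],[0.05,0.032,0.086,0.213,0],[0.05,0.032,0.086,0.213,0]]
  ]
}}

```text
time: 27.58
position: [611.3, -146.9, 27.4]
tcp_rot: [0.999, -0.039, 0.0, 0.0]
contact_force: [-2.9, 1.3, 5.5]
gripper_width: 9.8
grip_force: 59.3
```

```bash
python3 m.py "0.032 0.086 0.213 0"
```

```text
cmd [ 611.16 -146.97   26.79   -4.47]
```

>>> {"op": "carry_out", "data": {
  "commands": [
    [[0.05,0,0,0,0],[0.15,0,0,-0.002,0],[0.25,0,0,-0.002,0],[0.35,0,0,-0.002,0],[0.35,0,0,-0.02,0],[0.35,0,0,-0.08,0],[0.35,0,0,-0.2,0],[0.35,-0.1,0,-0.34,0],[0.35,-0.25,0,-0.46,0],[0.35,-0.4,0,-0.6,0],[0.35,-0.6,0,-0.6,0],[0.35,-0.8,0,-0.6,0],[0.35,-0.8,0,-0.6,0]]
  ]
}}

```text
time: 29.2
position: [409.7, -130.8, 177.8]
tcp_rot: [0.999, -0.04, 0.0, 0.0]
contact_force: [0.7, -0.1, 0.7]
gripper_width: 30.0
grip_force: 0.0
```

```bash
python3 - <<'E'
from h import *
P={}
for n in("top","scene"):
    p,d=ctrl.camera(n);cv2.imwrite(f"pics/{n}6.png",p);X=cloud(n,d)
    def rect(x,y,r,lo,hi,k):
        m=(np.hypot(X[...,0]-x,X[...,1]-y)<r)&(X[...,2]>lo)&(X[...,2]<hi);Q=X[m][:,:2].astype(np.float32)
        if len(Q)>5:R=cv2.minAreaRect(Q);print(n,k,np.round(R[0],1),np.round(R[1]),round(R[2],1))
    rect(597,-9,75,31,50,"turq");rect(591,-310,75,31,50,"yel");rect(622,137,45,16,30,"bead");rect(611,-147,60,19,32,"opener");rect(440,-150,35,50,60,"jar");rect(598,302,30,40,50,"spool")
a=cv2.imread("pics/top6.png")[90:190,190:450];b=cv2.imread("pics/scene6.png")[150:320,60:370]
cv2.imwrite("pics/v6.png",np.vstack([cv2.resize(a,(650,250),interpolation=2),cv2.resize(b,(650,356),interpolation=2)])[:600])
E
```

```text
top turq [594.1  -8.6] [ 43. 111.] 78.3
top yel [ 590.8 -307.6] [109.  45.] 2.6
top bead [620.2 135.8] [28. 28.] 46.2
top opener [ 616.2 -145.2] [98. 39.] 8.5
top spool [597.4 301.2] [37. 37.] 80.4
scene turq [598.1  -9. ] [ 46. 111.] 78.7
scene yel [ 593.6 -309.3] [110.  48.] 1.4
scene bead [623.7 136.9] [29. 27.] 12.5
scene opener [ 615.5 -146.2] [18. 91.] 83.2
scene jar [ 442.9 -149. ] [45. 43.] 18.7
scene spool [600.3 302. ] [37. 35.] 10.9
```

View pics/v6.png

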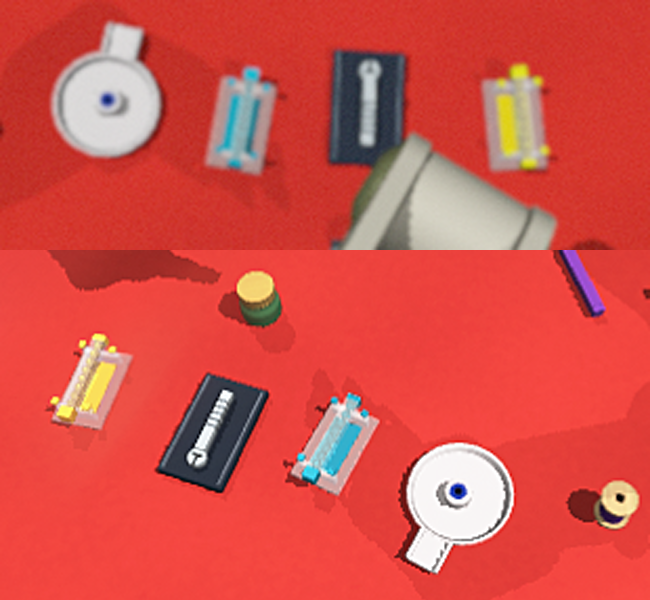

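Everything is in place: both tubes sit between their post caps, the bead is flat in the dish, the opener lies along the middle of the mat, and the jar and spool are unmoved. Handing the job in.

```bash
python3 -c "
from station import ctrl
print(ctrl.job_done())"
```

```text
the job is handed in; nothing more can be done
None
```

The job is handed in after about 29 s of robot time: both tubes are in their racks, the bead is flat in the spoon rest, the opener is along the middle of the mat, the jar and spool are where they were, and the gripper is open and clear.

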